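Clear the chips and hold the reset button in with a pin punch

ROBOT

A 6-joint arm with a two-finger parallel gripper is mounted at the origin on the work surface. World frame = base frame: x ahead of the robot, y to its left, z up, the work surface at z = 0. Lengths are in mm, angles in rad, forces in N, time in s.
With the tool pointing down it reaches from about 275 to 1000 mm from the base axis. Payload 8.4 kg.
Tool frame: the origin (TCP) lies at the very end of the fingers, on their centre line; the grasp point (between the pads) lies 19 mm behind it; z points along the fingers, y is the line along which they close (so a half turn about z gives the same grasp; the last joint's range is limited). The gripper opens to 85 mm and grips with 20 to 120 N. Pads are 22 mm wide; open, the fingers measure 114 mm over their backs; the gripper's body (76 mm by 85 mm) begins 54 mm behind the grasp point. The pads swing forward as they close: fully open they stand 13 mm farther back than shut.
Start: joints at [1.271, 0.353, 1.633, -0, 1.155, -0.002], TCP at [183.385, 597.493, 231.281] pointing down, gripper open.
Joint ranges: [-2.63, 2.63], [-0.92, 2.1], [0.06, 2.66], [-1.3, 4.44], [0, 2.69], [-3.02, 3.02]. Speed limits (rad/s): [2.22, 2.22, 2.79, 3.14, 3.14, 3.14].

INTERFACE

Orientations are given as [roll, pitch, yaw] about the fixed x, y, z axes, in that order (R = Rz(yaw) Ry(pitch) Rx(roll)).
In Python, from rig import sensors, grab_frame, camera_params, order gives the robot as it stands. The module is installed in compiled form; this text tells all that it offers.
- The arm moves only by the tool move_arm, never from a script. Its argument "motion" is a list of rows, each a list of 7 numbers: the turn, a rotation vector about the tool's x, y, z in rad, then the shift along the tool's x, y, z in m, then the finger opening in m, from 0 to 0.0854. A call has 1 to 8 rows; each row is the pose to reach, as a shift and turn from the pose commanded when the call began, along the tool's axes at that moment; what a row does not reach only later rows make up. A row lasts 1/8 s, in which the tool goes at most 62.5 mm and 10.7 degrees, less where a joint would pass 70% of its speed; a pose out of reach is approached as far as the arm can. A call with a gripper value outside its range is refused whole. The fingers move at their own pace and stop on an object; "grip_force" is the grip in N (left out, the last holds). Time passes only in rows, so rows that repeat a pose let the fingers close. It gives the time, the measured TCP pose, the force, the opening and the grip force at its end, in the units of the state.
- sensors.sense(): the state, without advancing time (a new reading comes with each control period).
- grab_frame(name): name is "side" or "top" or "wrist"; returns (picture, depth): 400x640x3 uint8, red, green, blue; 400x640 float32, mm along the optical axis (not along the pixel's ray), 0 where there is no reading.
- camera_params(name): a dict with "camera_matrix" (3x3 intrinsics, pixels), "k1" (the pictures are not rectified: a ray, as slopes to the right and down, at radius r is drawn at 1 + k1 r^2 times it, then the intrinsics apply), "world_from_camera" (4x4, takes a point from camera to world coordinates). Camera axes: x right, y down, z forward; pixel columns grow to the right and rows downward; lengths in mm; the calibration is good to about 2 mm. A picture is of the moment at which its call begins: read the wrist's pose just before it. camera_params takes no time and is no camera call; for the wrist camera it gives the pose at the moment of the call.
- order.sign_off(): hands the job in; it is judged then, once.
The state is a dict: "clock": time; "qpos": joint angles; "qvel": joint speeds; "joint_efforts": joint torques, N m; "eef_pos": TCP position; "tcp_rot": TCP orientation; "contact_force": force on the tool from outside, world axes, zero at the start; "wrist_torque": the same for the moment, N m; "opening": opening from 0.0 (shut) to 1.0 (fully open); "grasp_force": force on a finger pad.
Only numpy, scipy, OpenCV 4.12 (cv2) and the standard library are available. Lean on these libraries where they do the work, as an engineer would, in place of code of your own. Each camera call takes 0.05 s, during which the arm holds its last target. There are 200 camera calls.

TASK

The bench drill has tripped. With the scraper block, push the three metal chips off the green supply unit's cover plate into the dark chip tray at its end (do not touch the chips with the fingers or the punch), then stand the scraper back upright on the bench and let go of it. After that take the blue-handled pin punch out of the wooden tool block, reach its pin straight down through the yellow-ringed hole in the cover plate and press the recessed red reset button all the way down; finish while still gripping the punch and holding the button down, and leave the bradawl, oil can, hammer and blue case where they are.

Things in the scene. Friction and masses are not known exactly. Their poses are not given: they have to be found in the camera images.
- unit: Green supply unit fixed to the bench, a box 130 (its x) x 160 (its y) x 60 mm high; origin at the centre of the box's underside. Its yaw is within 0.25 rad of the world axes. A chip tray is joined to its +y end.
- plate (a point): Centre of the unit's aluminium cover plate, on its surface (60 mm above the bench, x = y = 0 in the unit's frame). Along both long edges runs a green lip 6 mm wide and 6 mm high, leaving 118 mm free between the lips (unit x = -59 to +59 mm). Both y ends (y = -80 and +80 mm) are open, without lips.
- tray (a point): Centre of the floor of the open dark steel chip tray at the unit's +y end: 130 mm wide outside, from y = 80 to 190 mm in the unit's frame, floor 4 mm and 4 mm thick walls 35 mm above the bench, no wall towards the unit. This point is at x = 0, y = 135 mm in the unit's frame.
- hole (a point): Centre of the mouth of the 16 mm round access hole, ringed in yellow, at the level of the cover plate's surface; at x = 20, y = -30 mm in the unit's frame. The plate is 10 mm thick. The button lies straight below: its cap (24 mm across) is 24 mm below this point when up, 32 mm when fully down.
- reset_button (a joint): Travel of the red spring button below the hole: 0 = up, 0.008 m = fully down on its stop (as far as it goes). The spring pushes back with about 1.8 N at first and 6 N when fully down, and lifts it again when let go.
- scraper: Scraper block standing upright on the bench: 100 mm long (its x), 20 mm thick (its y), 60 mm high, 0.1 kg or so; wooden back with a black rubber lower edge (lowest 14 mm). Origin at the centre of its underside. Grip it across the 20 mm thickness from above. Starts to the robot's left or right of the unit.
- chip_a: Loose chip on the cover plate: dark steel off-cut 24 x 18 x 6 mm, about 20 g, lying flat, origin at the centre of its underside. Too big to fall into the hole.
- chip_b: Loose chip on the cover plate: copper off-cut 26 x 16 x 7 mm, about 23 g, lying flat, origin at the centre of its underside. Too big to fall into the hole.
- chip_c: Loose chip on the cover plate: round brass slug, 22 mm diameter, 6 mm thick, about 18 g, lying flat, origin at the centre of its underside. Too big to fall into the hole. All chips lie with x within 52 mm and y within 42 mm of the plate's centre, edges included.
- block: Wooden tool block fixed to the bench, 130 (its x) x 50 (its y) x 60 mm high, origin at the centre of its underside. Two upright 10.5 mm holes, 55 mm deep, at x = -35 and +35 mm on its long axis: one holds the punch, the other the bradawl. On the other side of the unit from the scraper.
- punch: Pin punch standing upright in the block, 130 mm long, about 90 g, origin at the pin's lower tip, z up its axis. From the tip up: steel pin 8 mm diameter for 50 mm; collar 20 mm diameter from 50 to 58 mm (it rests on the block, so the tip starts 10 mm above the bench); round blue handle 16 mm diameter from 58 to 123 mm; steel head 15 mm diameter to 130 mm.
- bradawl: Bystander: bradawl standing in the block's other hole, yellow handle 26 mm diameter from 80 to 113 mm or so above the bench. Origin at its lower tip (20 mm above the bench).
- oil_can: Bystander: round can with a red band, 56 mm diameter, 120 mm high, standing beyond the unit. Origin at the centre of its underside.
- hammer: Bystander: hammer lying on the bench, 260 mm long, handle to its -x, beyond the unit. Origin under its middle.
- blue_case: Bystander: blue painted case 100 x 55 x 30 mm, far left of the unit. Origin at the centre of its underside.

How it is judged (in metres and radians):
On the way, in this order (a step that is already met when the one before it is completed fails the run):
1. the three chips lie in the chip tray (y of chip_a in the frame of unit between 0.08 and 0.19 m and x of chip_a in the frame of unit between -0.065 and 0.065 m and z of each of chip_a, chip_b, chip_c in the frame of unit below 0.04 m and y of chip_b in the frame of unit between 0.08 and 0.19 m and x of chip_b in the frame of unit between -0.065 and 0.065 m and y of chip_c in the frame of unit between 0.08 and 0.19 m and x of chip_c in the frame of unit between -0.065 and 0.065 m), for 0.2 s.
2. the scraper stands upright on the bench, let go (height (world z) of scraper below 0.008 m and angle between scraper's own z axis and vertical below 0.15 rad and contact force between the fingers and scraper below 0.1 N and linear speed of scraper below 0.02 m/s), for 0.2 s.
At the end, for the whole second after the job is handed in: Punch in the fingers (over 3 N), upright within 0.2 rad, tip within 7 mm of the hole axis, pushing the button (over 2.5 N) 6.2 mm or more of its 8 mm down; chips in the tray outline below 40 mm; scraper standing on the bench (under 8 mm up, within 0.15 rad), released and still (all of step 1 and all of step 2 and value of joint reset_button above 0.0062 m and contact force between punch and reset_button above 2.5 N and contact force between the fingers and punch above 3 N and horizontal distance between punch and hole below 0.007 m and angle between punch's own z axis and vertical below 0.2 rad); the arm keeps its last pose, push and grip.
It fails at once if the fingers or the punch push a chip (contact force between any of the fingers, punch and chip_a above 1 N or contact force between any of the fingers, punch and chip_b above 1 N or contact force between any of the fingers, punch and chip_c above 1 N).
It fails at once if a bystander is moved more than 25 mm (distance of any of bradawl, oil_can, hammer, blue_case from where it was at the start of the episode above 0.025 m).
It also fails if it takes over 67 s, if anything falls off the work surface, if the arm or the gripper's body presses on something with over 40 N, if the wrist force passes 120 N, or if a joint passes its speed limit or range.

## Working session

There is one attempt and no reset: what is moved stays moved. The work goes in short steps, Python scripts to look and compute and a tool call to move; the robot and the scene stay as the last step left them, time stands still between calls to the robot, and variables do not carry over. Pictures are saved under pics/ and viewed, at most 13 in all, crops included, and the job is handed in when it is done.

Besides the shell and the picture viewer there is one more tool, called by a JSON object that holds its "api" and its "payload". move_arm: Moves the arm, as the interface text tells. Its arguments: {"type":"object","properties":{"motion":{"type":"array","items":{"type":"array","items":{"type":"number"}}},"grip_force":{"type":"number"}},"required":["motion"]}

```bash
mkdir -p pics; cat > h.py <<'E'
import numpy as np, cv2, json
from rig import sensors, grab_frame, camera_params, order
def snap(n,fn):
    p=camera_params(n); im,d=grab_frame(n)
    cv2.imwrite(f'pics/{fn}.png',im[:,:,::-1]); np.savez(f'pics/{fn}.npz',im=im,d=d,K=p['camera_matrix'],k1=p['k1'],T=p['world_from_camera'])
def load(fn):
    z=np.load(f'pics/{fn}.npz'); return z['im'],z['d'],z['K'],float(z['k1']),z['T']
def slopes(uv,K,k1):
    uv=np.atleast_2d(uv).astype(float)
    s=np.stack([(uv[:,0]-K[0,2])/K[0,0],(uv[:,1]-K[1,2])/K[1,1]],1); o=s.copy()
    for _ in range(20): s=o/(1+k1*(s**2).sum(1,keepdims=True))
    return s
def ray(fn,uv):
    im,d,K,k1,T=load(fn); s=slopes(uv,K,k1); return T[:3,3],np.c_[s,np.ones(len(s))]@T[:3,:3].T
def onz(fn,uv,z):
    o,r=ray(fn,uv); return o+r*((z-o[2])/r[:,2])[:,None]
def cloud(fn):
    im,d,K,k1,T=load(fn); h,w=d.shape
    u,v=np.meshgrid(np.arange(w),np.arange(h)); s=slopes(np.c_[u.ravel(),v.ravel()],K,k1)
    P=np.c_[s,np.ones(len(s))]*d.reshape(-1,1); P=P@T[:3,:3].T+T[:3,3]; P[d.ravel()==0]=np.nan
    return P.reshape(h,w,3),im
E
python3 - <<'E'
from h import *
print(sensors.sense())
for n in('top','side','wrist'): 
    snap(n,n+'0'); p=camera_params(n); print(n,p['camera_matrix'].tolist(),p['k1'],np.round(p['world_from_camera'],3).tolist())
E
```

```text
{'clock': 0.0, 'qpos': array([ 1.27063387e+00,  3.53678561e-01,  1.63415627e+00, -1.66035356e-05,
        1.15519140e+00, -2.38427832e-03]), 'qvel': array([ 0.00063809,  0.00113187,  0.0005832 ,  0.00142501,  0.00144258,
       -0.00068556]), 'joint_efforts': array([-1.45331628e-04, -6.05238032e+01, -3.42078602e+01,  5.73000420e-05,
        8.99875537e-03,  1.74598597e-05]), 'eef_pos': array([183.22423816, 597.0290078 , 230.53321556]), 'tcp_rot': array([-3.14015905e+00,  1.17624060e-05,  2.84382119e+00]), 'contact_force': array([-0.68206989,  0.00426695,  0.01946312]), 'wrist_torque': array([ 0.02927504, -0.00391137,  0.02500087]), 'grasp_force': 0.0, 'opening': 1.0004749106986668}
top [[415.74058845824754, 0.0, 320.51770001718626], [0.0, 415.74058845824754, 200.0488904336926], [0.0, 0.0, 1.0]] -0.03492415707611089 [[-0.017, -0.989, 0.15, 398.596], [-1.0, 0.017, -0.005, 18.199], [0.002, -0.15, -0.989, 1160.098], [0.0, 0.0, 0.0, 1.0]]
side [[387.4938969247346, 0.0, 326.6730105102936], [0.0, 387.4938969247346, 198.89692020349034], [0.0, 0.0, 1.0]] -0.035976726059938145 [[0.835, -0.397, 0.382, 266.379], [-0.551, -0.598, 0.583, -470.292], [-0.003, -0.697, -0.717, 677.528], [0.0, 0.0, 0.0, 1.0]]
wrist [[277.09351204356693, 0.0, 321.3108971567405], [0.0, 277.09351204356693, 194.24363610077327], [0.0, 0.0, 1.0]] -0.008666076146330266 [[0.293, 0.909, 0.297, 105.654], [0.956, -0.278, -0.093, 621.357], [-0.002, 0.312, -0.95, 372.592], [0.0, 0.0, 0.0, 1.0]]
```

View pics/top0.png

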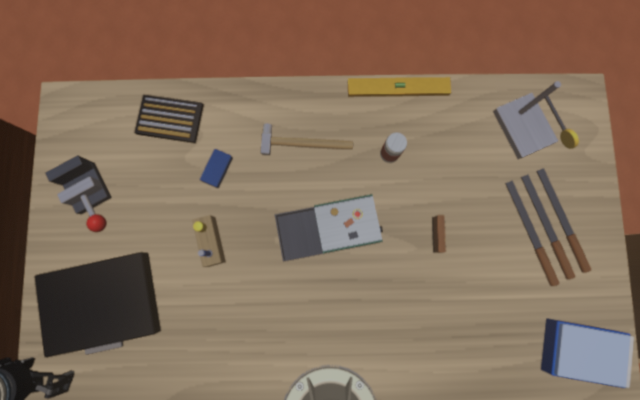

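View pics/side0.png

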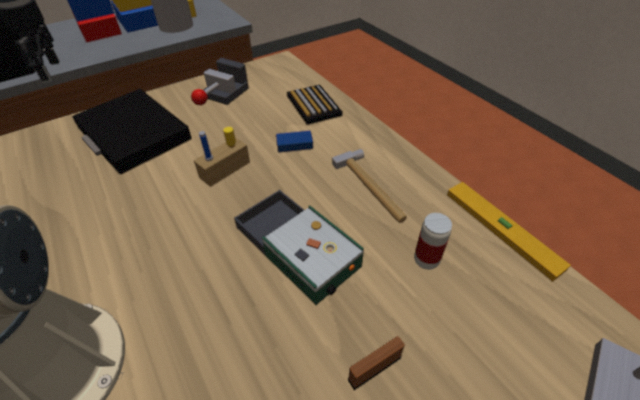

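The top view shows the unit's plate around (348,222), with the tray to its left at (299,233) and the scraper at (440,233). The punch is at (205,253), the bradawl at (199,227), and the chips at (353,235), (349,223) and (334,212); the yellow ring looks to be at (357,213). Next I'll take rough poses from the depth data.

```bash
python3 - <<'E'
from h import *
P,im=cloud('top0')
def box(name,u0,u1,v0,v1,zl,zh):
    Q=P[v0:v1,u0:u1].reshape(-1,3); m=(Q[:,2]>zl)&(Q[:,2]<zh); Q=Q[m]
    r=cv2.minAreaRect(Q[:,:2].astype(np.float32)); b=cv2.boxPoints(r)
    print(name,len(Q),np.round(Q[:,2].mean(),1),np.round(np.percentile(Q[:,2],[5,95]),1),'c',np.round(r[0],1),'sz',np.round(r[1],1),round(r[2],2))
box('bench',400,430,290,330,-20,20)
box('unit',265,395,185,270,50,72)
box('unit+tray',265,395,185,270,25,75)
box('tray floor',285,312,215,250,-5,15)
box('scraper',425,455,205,262,45,75)
box('block',185,232,205,275,50,66)
box('punchhandle',195,215,244,262,110,150)
box('brad',190,212,216,240,95,125)
E
python3 - <<'E'
import cv2
a=cv2.imread('pics/top0.png')[180:275,180:460]
b=cv2.imread('pics/side0.png')[120:310,185:415]
cv2.imwrite('pics/c1.png',cv2.resize(a,None,fx=2.85,fy=2.85,interpolation=cv2.INTER_CUBIC))
E
```

```text
bench 1197 -0.2 [-3.9  3.2] c [ 268.1 -238.5] sz [ 81.9 105.8] 87.64
unit 2935 60.5 [56.3 66.4] c [501.  -57.8] sz [130.4 160.5] 10.04
unit+tray 3209 58.3 [34.8 66.3] c [492.2  -9.1] sz [130.8 281.7] 10.04
tray floor 940 3.6 [0.1 7.2] c [485.1  77.3] sz [73.1 95.4] 89.39
scraper 320 58.4 [48.6 62.7] c [ 471.8 -306.6] sz [21.6 96.5] 89.07
block 768 59.8 [56.1 63.3] c [463.3 319.1] sz [130.4  52.7] 14.21
punchhandle 53 134.6 [115.7 141.9] c [429.4 309.5] sz [14.1 14.5] 53.76
brad 94 110.9 [100.2 115.4] c [498.  326.3] sz [24.2 24.6] 89.02
```

View pics/c1.png

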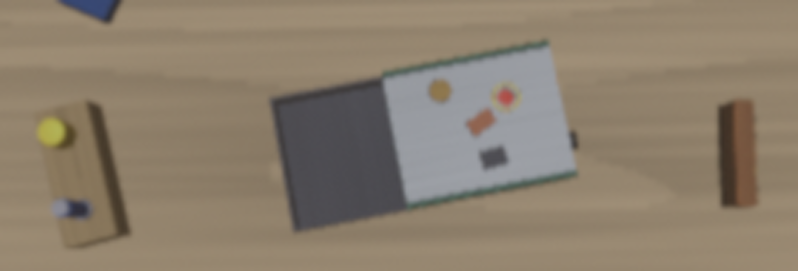

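```bash
cat >> h.py <<'E'
from scipy.spatial.transform import Rotation as Ro
def plan(x,y,z,yaw):
    s=sensors.sense(); R=Ro.from_euler('xyz',s['tcp_rot']); G=Ro.from_euler('xyz',[np.pi,0,yaw])
    rv=(R.inv()*G).as_rotvec(); d=R.inv().apply(np.array([x,y,z])-s['eef_pos'])/1000
    print('t',round(s['clock'],2),'pos',np.round(s['eef_pos'],1),'rot',np.round(s['tcp_rot'],3),'ROW',np.round(rv,4).tolist()+np.round(d,4).tolist(),'q6',round(s['qpos'][5],2),'F',np.round(s['contact_force'],1))
E
python3 -c "
from h import *
plan(500,-110,260,0.0)"
```

```text
t 0.15 pos [183.3 597.1 230.7] rot [-3.14   0.     2.844] ROW [-0.0002, 0.0017, 2.8438, -0.5103, -0.5831, -0.0286] q6 -0.0 F [ 0.1 -0.4  0.5]
```

{"api": "move_arm", "payload": {"motion": [[0,0,2.844,-0.51,-0.583,-0.029,0.085],[0,0,2.844,-0.51,-0.583,-0.029,0.085],[0,0,2.844,-0.51,-0.583,-0.029,0.085],[0,0,2.844,-0.51,-0.583,-0.029,0.085],[0,0,2.844,-0.51,-0.583,-0.029,0.085],[0,0,2.844,-0.51,-0.583,-0.029,0.085],[0,0,2.844,-0.51,-0.583,-0.029,0.085],[0,0,2.844,-0.51,-0.583,-0.029,0.085]]}}

```text
clock: 1.15
eef_pos: [388.0, 139.6, 250.3]
tcp_rot: [3.141, -0.0, 1.338]
contact_force: [1.6, 1.1, 0.0]
opening: 0.99
grasp_force: 0.0
```

```bash
python3 -c "
from h import *
plan(500,-110,260,0.0)"
```

```text
t 1.15 pos [388.  139.6 250.3] rot [ 3.141 -0.     1.338] ROW [0.0003, -0.0008, 1.3379, -0.217, 0.1666, -0.0097] q6 0.57 F [1.6 1.1 0. ]
```

{"api": "move_arm", "payload": {"motion": [[0,0,1.338,-0.217,0.167,-0.01,0.085],[0,0,1.338,-0.217,0.167,-0.01,0.085],[0,0,1.338,-0.217,0.167,-0.01,0.085],[0,0,1.338,-0.217,0.167,-0.01,0.085],[0,0,1.338,-0.217,0.167,-0.01,0.085],[0,0,1.338,-0.217,0.167,-0.01,0.085],[0,0,1.338,-0.217,0.167,-0.01,0.085],[0,0,1.338,-0.217,0.167,-0.01,0.085]]}}

```text
clock: 2.15
eef_pos: [501.2, -107.6, 259.8]
tcp_rot: [-3.141, 0.0, 0.006]
contact_force: [-0.0, -0.3, -0.5]
opening: 0.993
grasp_force: 0.0
```

```bash
python3 -c "
from h import *
snap('wrist','wA')
plan(472,-306,200,0.0)"
```

```text
t 2.2 pos [ 501.3 -107.6  259.8] rot [-3.142  0.     0.007] ROW [-0.0001, 0.0003, 0.0069, -0.0306, 0.1982, 0.0598] q6 1.35 F [ 0.8  1.3 -0.1]
```

View pics/wA.png

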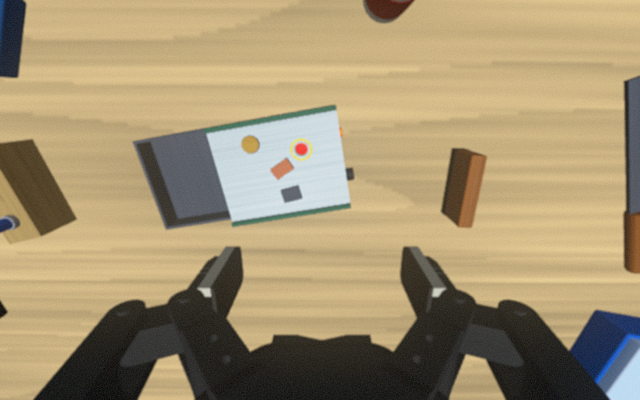

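The wrist view shows the plate centred at about (278,166) and the yellow-ringed hole at (302,149). The chips are at (251,144), (283,168) and (291,194), and the scraper top is near (470,188).

```bash
cat >> h.py <<'E'
def rect(fn,u0,u1,v0,v1,zl,zh,pr=True):
    P,im=cloud(fn); Q=P[v0:v1,u0:u1].reshape(-1,3); Q=Q[(Q[:,2]>zl)&(Q[:,2]<zh)]
    r=cv2.minAreaRect(Q[:,:2].astype(np.float32))
    print(fn,len(Q),'z',np.round(np.percentile(Q[:,2],[5,50,95]),1),'c',np.round(r[0],1),'sz',np.round(r[1],1),round(r[2],2))
def blob(fn,u0,u1,v0,v1,lo,hi):
    im=load(fn)[0][v0:v1,u0:u1]; hs=cv2.cvtColor(im,cv2.COLOR_RGB2HSV); m=cv2.inRange(hs,np.array(lo),np.array(hi))
    ys,xs=np.nonzero(m); return np.array([xs.mean()+u0,ys.mean()+v0]),len(xs)
E
python3 - <<'E'
from h import *
rect('wA',195,365,95,235,50,75); rect('wA',125,365,95,235,25,75)
rect('wA',435,495,140,235,50,70)
for fn,b in(('wA',(290,315,135,165)),('top0',(348,368,203,224))):
    uv,n=blob(fn,*b,(20,60,120),(35,255,255)); print(fn,uv,n,onz(fn,uv,60))
# yellow ring is symmetric; triangulate
o1,r1=ray('wA',blob('wA',290,315,135,165,(20,60,120),(35,255,255))[0]); o2,r2=ray('top0',blob('top0',348,368,203,224,(20,60,120),(35,255,255))[0])
A=np.c_[r1[0],-r2[0]]; t=np.linalg.lstsq(A,o2-o1,rcond=None)[0]; print('tri',o1+t[0]*r1[0],o2+t[1]*r2[0])
E
```

```text
wA 12897 z [58.2 59.5 65.7] c [500.6 -55.9] sz [130.4 160.3] 10.05
wA 14307 z [33.7 59.4 65.6] c [492.1  -7.2] sz [130.9 283.1] 10.1
wA 1290 z [52.1 59.2 60.7] c [ 470.6 -303.1] sz [20.9 99.1] 88.55
wA [300.77697842 148.68345324] 139 [[526.66371215 -81.88967861  60.        ]]
top0 [353.  213.5] 2 [[527.30169053 -72.71468236  60.        ]]
tri [524.69547824 -80.97986812  47.44061741] [528.78488329 -73.76236487  47.32259046]
```

{"api": "move_arm", "payload": {"motion": [[0,0,0.007,-0.03,0.198,0.06,0.085],[0,0,0.007,-0.03,0.198,0.06,0.085],[0,0,0.007,-0.03,0.198,0.06,0.085],[0,0,0.007,-0.03,0.198,0.06,0.085],[0,0,0.007,-0.03,0.198,0.06,0.085],[0,0,0.007,-0.03,0.198,0.06,0.085]]}}

```text
clock: 2.95
eef_pos: [472.9, -304.6, 200.4]
tcp_rot: [-3.141, -0.0, 0.0]
contact_force: [-0.3, -0.7, -0.6]
opening: 0.998
grasp_force: 0.0
```

```bash
python3 -c "
from h import *
snap('wrist','wB')
plan(472,-306,120,0.0)"
```

```text
t 3.0 pos [ 473.1 -304.5  200.5] rot [-3.142e+00 -1.000e-03  1.000e-03] ROW [-0.0001, -0.0006, 0.0008, -0.0012, 0.0015, 0.0805] q6 1.0 F [ 0.5  0.3 -0.2]
```

View pics/wB.png

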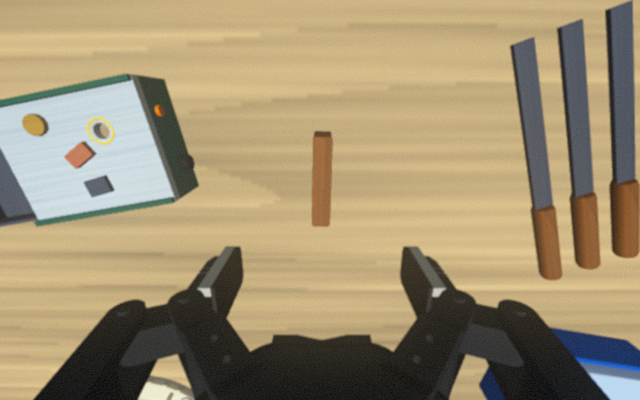

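The scraper top runs from (322,131) to (321,226), centred between the fingers. The hole ring is at (101,130).

```bash
python3 - <<'E'
from h import *
rect('wB',300,345,125,235,50,70)
P,im=cloud('wB');Q=P[125:235,300:345].reshape(-1,3);Q=Q[(Q[:,2]>54)&(Q[:,2]<66)]
m=Q[:,:2].mean(0);w,v=np.linalg.eigh(np.cov((Q[:,:2]-m).T));print(m,v[:,1],np.arctan2(v[1,1],v[0,1])%np.pi)
uv,n=blob('wB',80,122,112,150,(20,60,120),(35,255,255)); print(uv,n,onz('wB',uv,60))
rect('wB',0,200,70,230,56,75)
# scraper corners triangulated on known z: wA vs wB centre of top by colour
h=[]
for fn,b in(('wA',(435,495,140,235)),('wB',(300,345,120,235))):
    P,_=cloud(fn);u0,u1,v0,v1=b;Z=P[v0:v1,u0:u1,2];ys,xs=np.nonzero((Z>52)&(Z<68));h.append(ray(fn,[xs.mean()+u0,ys.mean()+v0]))
(o1,r1),(o2,r2)=h;t=np.linalg.lstsq(np.c_[r1[0],-r2[0]],o2-o1,rcond=None)[0];print('tri scraper top',o1+t[0]*r1[0],o2+t[1]*r2[0])
plan(472,-303,31,0)
E
```

```text
wB 1689 z [57.1 59.2 60.4] c [ 470.5 -304.4] sz [20. 99.] 88.79
[ 473.10006303 -304.48463746] [-0.99972927  0.02326789] 3.1183226641248853
[100.81782946 130.48062016] 258 [[526.16697673 -83.23519576  60.        ]]
wB 19063 z [57.9 59.3 65.5] c [501.  -55.9] sz [131.2 162.4] 9.91
tri scraper top [ 473.22726108 -304.53542989   53.92526498] [ 472.91821657 -304.51688855   54.00979614]
t 3.0 pos [ 473.1 -304.5  200.5] rot [-3.142e+00 -1.000e-03  1.000e-03] ROW [-0.0001, -0.0006, 0.0008, -0.0012, -0.0014, 0.1695] q6 1.0 F [ 0.5  0.3 -0.2]
```

{"api": "move_arm", "payload": {"motion": [[0,0,0.023,-0.002,0,0.06,0.085],[0,0,0.023,-0.002,0,0.12,0.085],[0,0,0.023,-0.002,0,0.172,0.085],[0,0,0.023,-0.002,0,0.172,0.085],[0,0,0.023,-0.002,0,0.172,0.01],[0,0,0.023,-0.002,0,0.172,0.01],[0,0,0.023,-0.002,0,0.172,0.01],[0,0,0.023,-0.002,0,0.172,0.01]], "grip_force": 60}}

```text
clock: 4.0
eef_pos: [471.2, -306.1, 29.3]
tcp_rot: [3.141, -0.002, -0.024]
contact_force: [-0.9, 1.4, 8.9]
opening: 0.226
grasp_force: 63.3
```

```bash
python3 -c "
from h import *
print(sensors.sense()['opening'],sensors.sense()['grasp_force'])
plan(471,-304.4,28,-.022)"
```

```text
0.22582127950504624 63.331453800201416
t 4.0 pos [ 471.2 -306.1   29.3] rot [ 3.141e+00 -2.000e-03 -2.400e-02] ROW [0.001, -0.0017, -0.0023, -0.0003, -0.0017, 0.0013] q6 1.02 F [-0.9  1.4  8.9]
```

{"api": "move_arm", "payload": {"motion": [[0,0,0,0,0,-0.06,0.01],[0,0,0,0,0,-0.11,0.01],[0,0,0,0,0,-0.11,0.01]]}}

```text
clock: 4.38
eef_pos: [472.8, -307.3, 142.3]
tcp_rot: [3.138, -0.007, -0.024]
contact_force: [0.1, 0.3, -1.1]
opening: 0.225
grasp_force: 61.9
```

```bash
python3 -c "
from h import *
c=np.array([500.8,-55.9]);R=Ro.from_euler('z',.175).as_matrix()[:2,:2]
for p in ((251,144),(283,168),(291,194),(302,149)): print((onz('wA',p,66)[0,:2]-c)@R)
print(sensors.sense()['opening'],sensors.sense()['grasp_force'])
plan(512.5,-121.9,130,.175)"
```

```text
[37.43224296 27.32142828]
[ 2.06193559 -4.46321818]
[-32.7691574   -7.39246227]
[ 21.16885971 -32.07367783]
0.2250270397975577 61.855398416519165
t 4.38 pos [ 472.8 -307.3  142.3] rot [ 3.138 -0.007 -0.024] ROW [0.0047, -0.0062, -0.1994, 0.035, -0.1864, 0.0117] q6 1.02 F [ 0.1  0.3 -1.1]
```

{"api": "move_arm", "payload": {"motion": [[0,0,-0.199,0.037,-0.187,0.012,0.01],[0,0,-0.199,0.037,-0.187,0.012,0.01],[0,0,-0.199,0.037,-0.187,0.012,0.01],[0,0,-0.199,0.037,-0.187,0.012,0.01],[0,0,-0.199,0.037,-0.187,0.012,0.01],[0,0,-0.199,0.037,-0.187,0.012,0.01]]}}

```text
clock: 5.12
eef_pos: [511.7, -120.8, 125.7]
tcp_rot: [3.142, 0.0, 0.174]
contact_force: [-0.5, 0.3, -0.1]
opening: 0.225
grasp_force: 61.8
```

```bash
python3 -c "
from h import *
plan(514.5,-121.6,91,.175)"
```

```text
t 5.12 pos [ 511.7 -120.8  125.7] rot [3.142 0.    0.174] ROW [0.0001, 0.0005, -0.0015, 0.0026, 0.0012, 0.0347] q6 1.16 F [-0.5  0.3 -0.1]
```

{"api": "move_arm", "payload": {"motion": [[0,0,0,0.0026,0.001,0.017,0.01],[0,0,0,0.0026,0.001,0.03,0.01],[0,0,0,0.0026,0.001,0.035,0.01],[0,0,0,0.0026,0.001,0.035,0.01],[0,0,0,0.0026,0.001,0.035,0.01]]}}

```text
clock: 5.75
eef_pos: [514.9, -120.3, 90.9]
tcp_rot: [3.142, -0.0, 0.175]
contact_force: [-0.1, -0.7, -1.4]
opening: 0.228
grasp_force: 61.9
```

```bash
python3 -c "
from h import *
snap('wrist','wC');snap('side','sC')
plan(514.5+2.0,-121.6-10,90,.175)
im=np.hstack([load('wC')[0][60:360,100:500], load('sC')[0][150:350,200:400].repeat(2,0).repeat(2,1)[50:350]])
cv2.imwrite('pics/c2.png',im[:,:,::-1])"
```

```text
t 5.85 pos [ 515.  -120.2   91.1] rot [ 3.141 -0.     0.175] ROW [0.0001, -0.0003, -0.0003, -0.0005, 0.0115, 0.0011] q6 1.16 F [-0.7  0.7 -1.1]
```

View pics/c2.png

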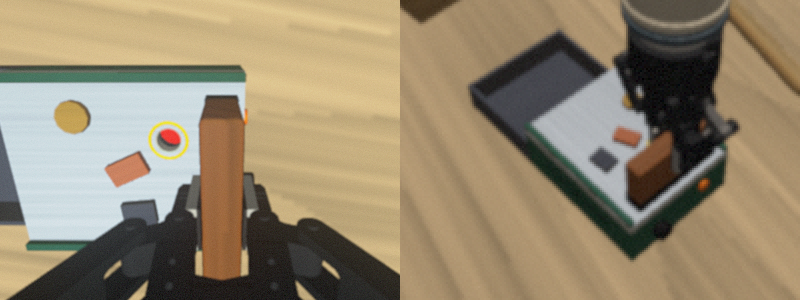

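The scraper sits square on the plate between the lips, with all the chips ahead of it (brass at (72,116), copper at (127,169), dark at (140,212)).

{"api": "move_arm", "payload": {"motion": [[0,0,0,-0.0005,0,0.0012,0.01],[0,0,0,-0.0005,-0.01,0.0012,0.01],[0,0,0,-0.0005,-0.022,0.0012,0.01],[0,0,0,-0.0005,-0.034,0.0012,0.01],[0,0,0,-0.0005,-0.046,0.0012,0.01],[0,0,0,-0.0005,-0.058,0.0012,0.01],[0,0,0,-0.0005,-0.07,0.0012,0.01],[0,0,0,-0.0005,-0.08,0.0012,0.01]]}}

```text
clock: 6.85
eef_pos: [500.3, -40.7, 89.8]
tcp_rot: [3.142, -0.0, 0.175]
contact_force: [0.7, 0.3, -1.3]
opening: 0.224
grasp_force: 61.9
```

```bash
python3 -c "
from h import *
snap('wrist','wD')
c=np.array([500.8,-55.9]);R=Ro.from_euler('z',.175).as_matrix()[:2,:2]
t=np.array([2,95]);w=c+R@t; print((sensors.sense()['eef_pos'][:2]-c)@R)
plan(w[0],w[1],90,.175)"
```

```text
[ 1.93919212 15.80770958]
t 6.9 pos [500.  -40.   89.7] rot [-3.141  0.     0.175] ROW [-0.0005, 0.0003, -0.0, 0.0001, -0.0792, -0.0002] q6 1.31 F [-0.4  0.7 -2.3]
```

View pics/wD.png

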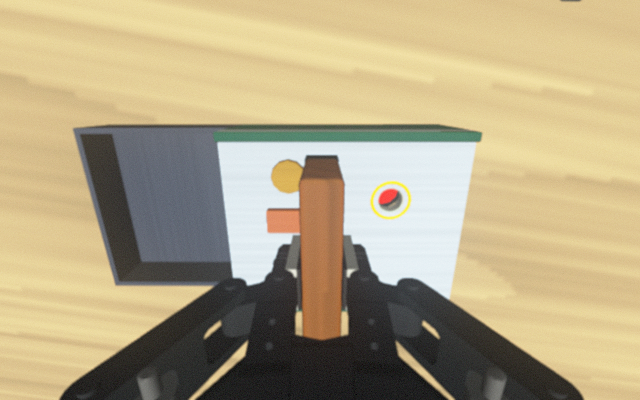

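Brass (288,176) and copper (283,220) are moving ahead of the scraper, and the dark chip is hidden behind the finger. I'll keep pushing.

{"api": "move_arm", "payload": {"motion": [[0,0,0,0,-0.012,0,0.01],[0,0,0,0,-0.024,0,0.01],[0,0,0,0,-0.036,0,0.01],[0,0,0,0,-0.048,0,0.01],[0,0,0,0,-0.06,0,0.01],[0,0,0,0,-0.072,0,0.01],[0,0,0,0,-0.08,0,0.01],[0,0,0,0,-0.08,0,0.01]]}}

```text
clock: 7.9
eef_pos: [486.4, 37.8, 89.8]
tcp_rot: [-3.142, 0.0, 0.176]
contact_force: [-0.2, -0.3, -1.4]
opening: 0.226
grasp_force: 61.8
```

{"api": "move_arm", "payload": {"motion": [[0,0,0,0,0,-0.06,0.01],[0,0,0,0,0.06,-0.08,0.01],[0,0,0,0,0.12,-0.08,0.01],[0,0,0,0,0.12,-0.08,0.01]]}}

```text
clock: 8.4
eef_pos: [508.2, -84.7, 170.3]
tcp_rot: [3.14, -0.002, 0.17]
contact_force: [0.6, 0.1, -1.2]
opening: 0.225
grasp_force: 61.9
```

```bash
python3 -c "
from h import *
snap('wrist','wE');snap('side','sE')
print(sensors.sense()['opening'])
plan(471,-304,170,-.022)
im=np.hstack([load('wE')[0][60:360,0:400], load('sE')[0][150:350,200:400].repeat(2,0).repeat(2,1)[50:350]])
cv2.imwrite('pics/c3.png',im[:,:,::-1])"
```

```text
0.22142117586269797
t 8.5 pos [507.  -81.7 169.6] rot [-3.141e+00  1.000e-03  1.720e-01] ROW [-0.0004, 0.0005, 0.1944, -0.0736, 0.2129, -0.0005] q6 1.24 F [ 0.6  1.  -1. ]
```

View pics/c3.png

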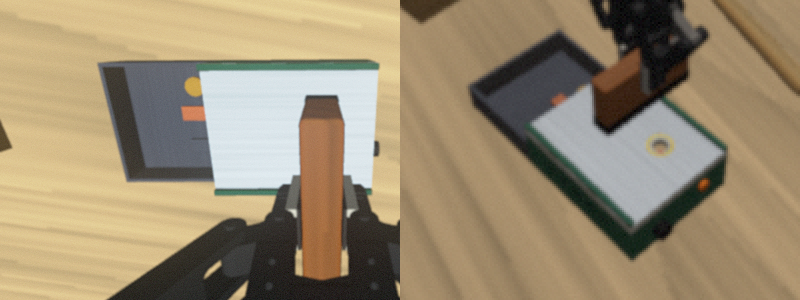

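All three chips are in the tray: brass at (193,86), copper at (192,113), and the dark chip's edge at (200,138). The plate is clear, so the scraper goes back to the bench.

{"api": "move_arm", "payload": {"motion": [[0,0,0.194,-0.074,0.213,0,0.01],[0,0,0.194,-0.074,0.213,0,0.01],[0,0,0.194,-0.074,0.213,0,0.01],[0,0,0.194,-0.074,0.213,0,0.01],[0,0,0.194,-0.074,0.213,0.05,0.01],[0,0,0.194,-0.074,0.213,0.1,0.01],[0,0,0.194,-0.074,0.213,0.12,0.01],[0,0,0.194,-0.074,0.213,0.12,0.01]]}}

```text
clock: 9.5
eef_pos: [470.5, -301.5, 48.0]
tcp_rot: [-3.139, 0.004, -0.018]
contact_force: [-0.2, 0.8, -0.9]
opening: 0.228
grasp_force: 61.9
```

```bash
python3 -c "
from h import *
P,im=cloud('wE')
Q=P[60:360,90:230];R=Ro.from_euler('z',.175).as_matrix()[:2,:2]
plan(471,-304,29.5,-.022)
L=(Q[...,:2]-[500.8,-55.9])@R
m=(L[...,1]>86)&(L[...,1]<184)&(abs(L[...,0])<58)
print('tray heights',np.percentile(Q[m][:,2],[1,50,90,99,100]))"
```

```text
t 9.5 pos [ 470.5 -301.5   48. ] rot [-3.139  0.004 -0.018] ROW [-0.0024, 0.0036, 0.0041, 0.0006, 0.0025, 0.0185] q6 1.02 F [-0.2  0.8 -0.9]
tray heights [ 1.70869488  3.41786573  8.91557004 10.88665623 35.22288765]
```

{"api": "move_arm", "payload": {"motion": [[0,0,0,0,0.001,0.01,0.01],[0,0,0,0,0.001,0.016,0.01],[0,0,0,0,0.001,0.018,0.01],[0,0,0,0,0.001,0.0185,0.01],[0,0,0,0,0.001,0.0185,0.01]], "grip_force": 20}}

```text
clock: 10.12
eef_pos: [471.7, -304.7, 31.6]
tcp_rot: [3.141, -0.0, -0.019]
contact_force: [0.2, -0.6, -0.4]
opening: 0.226
grasp_force: 61.9
```

```bash
python3 -c "
from h import *
plan(471,-304,29.5,-.022)"
```

```text
t 10.12 pos [ 471.7 -304.7   31.6] rot [ 3.141 -0.    -0.019] ROW [0.0003, -0.0004, 0.0027, -0.0007, -0.0007, 0.0021] q6 1.01 F [ 0.2 -0.6 -0.4]
```

{"api": "move_arm", "payload": {"motion": [[0,0,0,0,0,0.001,0.01],[0,0,0,0,0,0.0022,0.01],[0,0,0,0,0,0.0024,0.01],[0,0,0,0,0,0.0024,0.05],[0,0,0,0,0,0.0024,0.085],[0,0,0,0,0,0.0024,0.085],[0,0,0,0,0,0.0024,0.085],[0,0,0,0,0,0.0024,0.085]]}}

```text
clock: 11.12
eef_pos: [471.5, -304.5, 28.9]
tcp_rot: [-3.142, 0.0, -0.019]
contact_force: [0.3, 0.6, -0.0]
opening: 0.998
grasp_force: 0.0
```

{"api": "move_arm", "payload": {"motion": [[0,0,0,0,0,-0.04,0.085],[0,0,0,0,0,-0.1,0.085],[0,0,0,0,0,-0.16,0.085],[0,0,0,0,0,-0.2,0.085],[0,0,0,0,0,-0.2,0.085]]}}

```text
clock: 11.75
eef_pos: [473.2, -305.6, 232.5]
tcp_rot: [3.138, -0.006, -0.019]
contact_force: [0.3, 0.8, -0.5]
opening: 0.994
grasp_force: 0.0
```

```bash
python3 -c "
from h import *
snap('wrist','wF')
rect('wF',280,365,100,250,45,75)
plan(464,240,230,.245)"
```

```text
wF 1389 z [57.4 59.2 60.4] c [ 470.5 -304. ] sz [19.7 99.5] 89.29
t 11.8 pos [ 472.1 -304.9  230.2] rot [ 3.14e+00 -3.00e-03 -1.90e-02] ROW [0.0019, -0.0023, -0.2641, -0.0185, -0.5446, -0.0007] q6 1.01 F [-0.5  0.  -0.5]
```

The scraper is standing at its old place with its top at 59 mm. Next is the tool block.

{"api": "move_arm", "payload": {"motion": [[0,0,-0.264,-0.018,-0.545,0,0.085],[0,0,-0.264,-0.018,-0.545,0,0.085],[0,0,-0.264,-0.018,-0.545,0,0.085],[0,0,-0.264,-0.018,-0.545,0,0.085],[0,0,-0.264,-0.018,-0.545,0,0.085],[0,0,-0.264,-0.018,-0.545,0,0.085],[0,0,-0.264,-0.018,-0.545,0,0.085],[0,0,-0.264,-0.018,-0.545,0,0.085]]}}

```text
clock: 12.8
eef_pos: [463.4, 197.1, 227.2]
tcp_rot: [3.141, 0.002, 0.245]
contact_force: [1.1, 0.6, -0.1]
opening: 0.996
grasp_force: 0.0
```

```bash
python3 -c "
from h import *
plan(440,230,230,.245)"
```

```text
t 12.8 pos [463.4 197.1 227.2] rot [3.141e+00 2.000e-03 2.450e-01] ROW [0.0005, 0.0025, -0.0, -0.0147, -0.0376, -0.0028] q6 1.73 F [ 1.1  0.6 -0.1]
```

{"api": "move_arm", "payload": {"motion": [[0,0.0025,0,-0.015,-0.038,-0.003,0.085],[0,0.0025,0,-0.015,-0.038,-0.003,0.085],[0,0.0025,0,-0.015,-0.038,-0.003,0.085]]}}

```text
clock: 13.18
eef_pos: [440.4, 228.1, 230.7]
tcp_rot: [3.141, -0.001, 0.246]
contact_force: [0.6, 0.2, -0.1]
opening: 0.998
grasp_force: 0.0
```

```bash
python3 -c "
from h import *
snap('wrist','wG')
plan(430,309,230,.245)"
```

```text
t 13.22 pos [440.7 227.8 230.9] rot [ 3.141e+00 -1.000e-03  2.450e-01] ROW [0.0007, -0.001, -0.0005, 0.0093, -0.0814, 0.0009] q6 1.8 F [ 0.6 -1.   0.5]
```

{"api": "move_arm", "payload": {"motion": [[0,0,0,0.01,-0.08,0,0.085],[0,0,0,0.01,-0.08,0,0.085],[0,0,0,0.01,-0.08,0,0.085],[0,0,0,0.01,-0.08,0,0.085]]}}

```text
clock: 13.72
eef_pos: [431.3, 307.3, 231.6]
tcp_rot: [3.141, -0.002, 0.244]
contact_force: [0.4, -1.0, -0.1]
opening: 0.996
grasp_force: 0.0
```

```bash
python3 -c "
from h import *
snap('wrist','wH')
im=np.hstack([load('wG')[0][80:380,20:420],load('wH')[0][80:380,120:520]])
cv2.imwrite('pics/c4.png',im[:,:,::-1])
plan(430,309,230,.245)"
```

```text
t 13.78 pos [431.3 307.3 231.7] rot [ 3.141e+00 -2.000e-03  2.440e-01] ROW [0.0006, -0.0019, -0.0012, -0.0009, -0.002, 0.0017] q6 1.94 F [-0.3  0.   0.8]
```

View pics/c4.png

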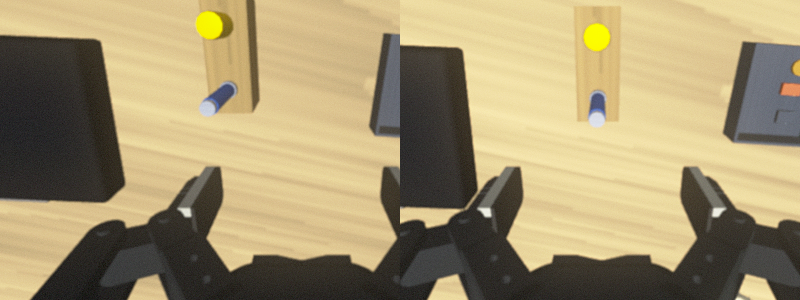

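Crops from both wrist positions: the punch head is at (208,107) on the left and (197,118) on the right, aligned with the fingers' centre. The bradawl sits beyond it, and all three chips show in the tray.

```bash
python3 - <<'E'
from h import *
def tri(a,b):
    (o1,r1),(o2,r2)=a,b; t=np.linalg.lstsq(np.c_[r1[0],-r2[0]],o2-o1,rcond=None)[0]; return o1+t[0]*r1[0],o2+t[1]*r2[0]
B={'wG':(216,240,174,200),'wH':(303,332,186,212)}
h=[]
for fn,b in B.items():
    P,im=cloud(fn);u0,u1,v0,v1=b;Z=P[v0:v1,u0:u1,2];ys,xs=np.nonzero(Z>136)
    uv=[xs.mean()+u0,ys.mean()+v0];print(fn,uv,len(xs),P[v0:v1,u0:u1][Z>136].mean(0),onz(fn,uv,140)); h.append(ray(fn,uv))
print(tri(*h))
for fn,b in (('wG',(190,300,80,210)),('wH',(280,350,80,215))):
    rect(fn,*b,52,66)
    P,im=cloud(fn);u0,u1,v0,v1=b;Q=P[v0:v1,u0:u1].reshape(-1,3);Q=Q[(Q[:,2]>82)&(Q[:,2]<132)]
    print('handle',Q.mean(0),len(Q))
E
```

```text
wG [np.float64(227.2645739910314), np.float64(188.18385650224215)] 223 [427.78678289 310.94548328 139.11327645] [[428.13977473 310.71176548 140.        ]]
wH [np.float64(316.63157894736844), np.float64(198.94736842105263)] 209 [427.9374836  311.35804063 139.19192866] [[428.22509552 311.41738116 140.        ]]
(array([427.36626412, 311.25733077, 137.96934012]), array([427.51777524, 311.27597245, 137.91663547]))
wG 3909 z [57.9 59.3 60.5] c [458.7 319.1] sz [125.4  50.7] 14.18
handle [478.8760675  320.61891232 108.63951211] 1137
wH 4027 z [58.2 59.4 60.6] c [461.  319.7] sz [129.9  50.1] 14.14
handle [480.07329271 324.36129829 111.28007656] 831
```

```bash
python3 -c "
from h import *
plan(427.9,311.1,86,.247)"
```

```text
t 13.78 pos [431.3 307.3 231.7] rot [ 3.141e+00 -2.000e-03  2.440e-01] ROW [0.0006, -0.0019, -0.0032, -0.0027, -0.0046, 0.1457] q6 1.94 F [-0.3  0.   0.8]
```

{"api": "move_arm", "payload": {"motion": [[0,-0.001,-0.003,-0.0025,-0.004,0,0.085],[0,-0.001,-0.003,-0.0025,-0.004,0.03,0.085],[0,-0.001,-0.003,-0.0025,-0.004,0.06,0.085],[0,-0.001,-0.003,-0.0025,-0.004,0.06,0.085],[0,-0.001,-0.003,-0.0025,-0.004,0.06,0.085]]}}

```text
clock: 14.4
eef_pos: [428.4, 312.2, 172.9]
tcp_rot: [-3.141, -0.002, 0.248]
contact_force: [0.7, -0.9, 0.6]
opening: 0.997
grasp_force: 0.0
```

```bash
python3 -c "
from h import *
plan(427.9,311.1,86,.247)"
```

```text
t 14.4 pos [428.4 312.2 172.9] rot [-3.141e+00 -2.000e-03  2.480e-01] ROW [-0.0004, -0.0024, 0.0005, -0.001, 0.0009, 0.0869] q6 1.95 F [ 0.7 -0.9  0.6]
```

{"api": "move_arm", "payload": {"motion": [[0,-0.002,0,-0.001,0.001,0.03,0.085],[0,-0.002,0,-0.001,0.001,0.06,0.085],[0,-0.002,0,-0.001,0.001,0.08,0.085],[0,-0.002,0,-0.001,0.001,0.087,0.085],[0,-0.002,0,-0.001,0.001,0.087,0.085]]}}

```text
clock: 15.02
eef_pos: [427.8, 311.2, 85.7]
tcp_rot: [-3.141, -0.0, 0.248]
contact_force: [-0.3, 0.6, 0.9]
opening: 0.992
grasp_force: 0.0
```

```bash
python3 -c "
from h import *
plan(427.9,311.1,86,.247)"
```

```text
t 15.03 pos [427.8 311.2  85.7] rot [-3.141 -0.     0.248] ROW [-0.0003, -0.0004, 0.0008, 0.0001, 0.0001, -0.0003] q6 1.95 F [-0.3  0.6  0.9]
```

{"api": "move_arm", "payload": {"motion": [[0,0,0,0,0,0,0.03],[0,0,0,0,0,0,0.01],[0,0,0,0,0,0,0.005],[0,0,0,0,0,0,0.005],[0,0,0,0,0,0,0.005],[0,0,0,0,0,0,0.005],[0,0,0,0,0,0,0.005]], "grip_force": 60}}

```text
clock: 15.9
eef_pos: [427.5, 310.8, 85.2]
tcp_rot: [-3.142, 0.0, 0.248]
contact_force: [-1.3, -1.1, 5.4]
opening: 0.172
grasp_force: 58.3
```

{"api": "move_arm", "payload": {"motion": [[0,0,0,0,0,-0.015,0.005],[0,0,0,0,0,-0.03,0.005],[0,0,0,0,0,-0.05,0.005],[0,0,0,0,0,-0.08,0.005],[0,0,0,0,0,-0.11,0.005],[0,0,0,0,0,-0.11,0.005]]}}

```text
clock: 16.65
eef_pos: [428.7, 311.8, 198.0]
tcp_rot: [-3.14, -0.005, 0.248]
contact_force: [-0.8, -0.2, -1.1]
opening: 0.171
grasp_force: 58.4
```

```bash
python3 -c "
from h import *
s=sensors.sense();print(s['opening'],s['grasp_force'])
plan(525.8,-82.3,195,.2)"
```

```text
0.1711208922703653 58.42323124408722
t 16.65 pos [428.7 311.8 198. ] rot [-3.14  -0.005  0.248] ROW [-0.0021, -0.0045, 0.0478, -0.0026, 0.4059, 0.0022] q6 1.95 F [-0.8 -0.2 -1.1]
```

{"api": "move_arm", "payload": {"motion": [[0,0,0.048,0,0.03,0,0.005],[0,0,0.048,0,0.08,0,0.005],[0,0,0.048,0,0.135,0,0.005],[0,0,0.048,0,0.19,0,0.005],[0,0,0.048,-0.002,0.245,0,0.005],[0,0,0.048,-0.002,0.3,0,0.005],[0,0,0.048,-0.002,0.355,0,0.005],[0,0,0.048,-0.002,0.39,0.01,0.005]]}}

```text
clock: 17.65
eef_pos: [521.4, -70.1, 184.8]
tcp_rot: [3.141, -0.0, 0.198]
contact_force: [0.4, 1.4, -0.7]
opening: 0.169
grasp_force: 58.7
```

```bash
python3 -c "
from h import *
plan(525.8,-82.3,150,.2)"
```

```text
t 17.65 pos [521.4 -70.1 184.8] rot [ 3.141 -0.     0.198] ROW [0.0005, -0.0002, -0.0016, 0.0019, 0.0128, 0.0349] q6 1.24 F [ 0.4  1.4 -0.7]
```

{"api": "move_arm", "payload": {"motion": [[0,0,0,0.001,0.005,0,0.005],[0,0,0,0.002,0.0128,0.015,0.005],[0,0,0,0.002,0.0128,0.03,0.005],[0,0,0,0.002,0.0128,0.035,0.005],[0,0,0,0.002,0.0128,0.035,0.005],[0,0,0,0.002,0.0128,0.035,0.005]]}}

```text
clock: 18.4
eef_pos: [525.8, -79.6, 150.2]
tcp_rot: [3.141, -0.0, 0.2]
contact_force: [-0.5, 0.8, -0.5]
opening: 0.173
grasp_force: 58.8
```

```bash
python3 -c "
from h import *
snap('wrist','wI');snap('side','sI')
plan(525.8,-82.3,150,.2)
a=load('wI')[0][110:260,230:430]; b=load('sI')[0][150:300,250:450]
cv2.imwrite('pics/c5.png',cv2.resize(np.hstack([a,b]),None,fx=2,fy=2,interpolation=cv2.INTER_CUBIC)[:,:,::-1])"
```

```text
t 18.5 pos [525.9 -79.7 150.4] rot [ 3.141 -0.     0.2  ] ROW [0.0003, -0.0003, 0.0001, -0.0006, 0.0025, 0.0004] q6 1.22 F [ 0.   0.1 -0.9]
```

View pics/c5.png

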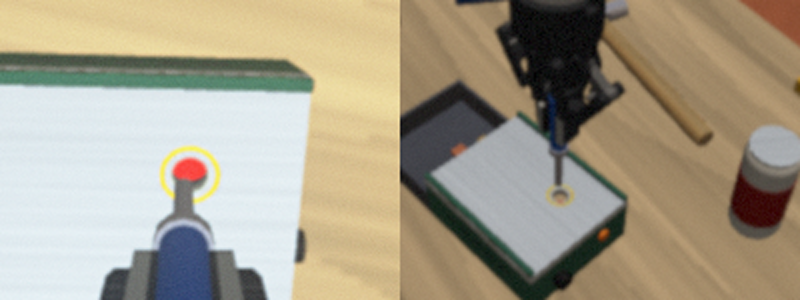

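The pin tip (186,185) is next to the ring centre (190,174) and the punch looks upright. In the side view the pin ends just above and left of the hole at (560,196).

```bash
python3 - <<'E'
from h import *
im,d,K,k1,T=load('wI')
hs=cv2.cvtColor(im,cv2.COLOR_RGB2HSV)[170:225,300:350]; m=cv2.inRange(hs,np.array((20,60,120)),np.array((35,255,255)))
ys,xs=np.nonzero(m); (c,ax,an)=cv2.fitEllipse(np.c_[xs,ys].astype(np.float32)); uv=np.array([c[0]+300,c[1]+170]); print('ring',uv,ax,onz('wI',uv,60),onz('wI',uv,59.3))
def proj(p):
    q=T[:3,:3].T@(np.array(p)-T[:3,3]); s=q[:2]/q[2]; s=s*(1+k1*(s@s)); return s*[K[0,0],K[1,1]]+K[:2,2]
for z in(75.2,90,110,125): print(z,proj([525.9,-79.7,z]))
# dark pin edges per row
g=im[195:215,305:345].astype(int).sum(2)
for r in g[::2]: print(r[4:32].tolist())
E
```

```text
ring [324.520298   196.95201302] (26.638927459716797, 28.147863388061523) [[526.45742801 -81.72758639  60.        ]] [[526.22625273 -81.78400723  59.3       ]]
75.2 [322.21570835 202.98549162]
90 [322.28992542 209.4652314 ]
110 [322.40696687 219.68523393]
125 [322.51062854 228.73830599]
[688, 612, 582, 649, 707, 699, 648, 536, 420, 401, 386, 379, 384, 384, 390, 391, 382, 396, 388, 390, 374, 387, 389, 432, 532, 673, 699, 694]
[679, 606, 584, 651, 697, 700, 628, 503, 395, 390, 395, 381, 400, 398, 407, 389, 403, 389, 382, 382, 379, 381, 385, 400, 510, 663, 704, 704]
[701, 616, 589, 650, 712, 702, 678, 555, 420, 352, 371, 369, 398, 395, 404, 414, 396, 390, 374, 351, 330, 328, 344, 410, 547, 681, 709, 702]
[692, 636, 574, 626, 695, 705, 708, 646, 494, 353, 326, 327, 340, 351, 355, 349, 331, 318, 297, 313, 338, 365, 428, 557, 653, 708, 704, 684]
[694, 677, 611, 585, 627, 695, 696, 649, 483, 357, 327, 339, 340, 351, 342, 353, 338, 365, 379, 409, 437, 506, 604, 676, 694, 696, 678, 618]
[698, 694, 688, 655, 601, 598, 639, 625, 452, 326, 332, 338, 344, 357, 345, 358, 361, 448, 569, 632, 666, 684, 691, 692, 680, 644, 593, 592]
[714, 707, 709, 699, 683, 633, 590, 556, 427, 324, 322, 352, 353, 348, 346, 335, 394, 527, 692, 719, 707, 698, 676, 632, 604, 587, 636, 668]
[704, 716, 703, 706, 709, 707, 686, 595, 419, 320, 331, 340, 337, 372, 356, 346, 375, 491, 611, 636, 615, 594, 593, 636, 682, 705, 710, 716]
[702, 701, 703, 703, 702, 705, 687, 586, 401, 323, 326, 359, 332, 344, 350, 352, 354, 477, 601, 658, 674, 680, 695, 705, 705, 708, 707, 702]
[704, 700, 708, 705, 704, 705, 686, 589, 398, 333, 336, 345, 340, 364, 356, 349, 367, 478, 631, 705, 704, 711, 705, 707, 704, 705, 709, 703]
```

{"api": "move_arm", "payload": {"motion": [[0,0,0,-0.0005,0.003,0,0.005],[0,0,0,-0.0005,0.003,0.001,0.005],[0,0,0,-0.0005,0.003,0.008,0.005],[0,0,0,-0.0005,0.003,0.016,0.005],[0,0,0,-0.0005,0.003,0.024,0.005],[0,0,0,-0.0005,0.003,0.032,0.005],[0,0,0,-0.0005,0.003,0.036,0.005],[0,0,0,-0.0005,0.003,0.036,0.005]]}}

```text
clock: 19.5
eef_pos: [525.5, -82.9, 113.5]
tcp_rot: [-3.141, 0.001, 0.2]
contact_force: [0.8, -0.4, -1.0]
opening: 0.176
grasp_force: 58.8
```

```bash
python3 -c "
from h import *
plan(526.1,-82.7,102.8,.2)"
```

```text
t 19.5 pos [525.5 -82.9 113.5] rot [-3.141e+00  1.000e-03  2.000e-01] ROW [-0.0002, 0.0011, -0.0003, 0.0007, -0.0001, 0.0107] q6 1.21 F [ 0.8 -0.4 -1. ]
```

{"api": "move_arm", "payload": {"motion": [[0,0,0,0.0006,0,0.003,0.005],[0,0,0,0.0006,0,0.006,0.005],[0,0,0,0.0006,0,0.009,0.005],[0,0,0,0.0006,0,0.0105,0.005],[0,0,0,0.0006,0,0.0105,0.005],[0,0,0,0.0006,0,0.0105,0.005],[0,0,0,0.0006,0,0.0105,0.005]]}}

```text
clock: 20.38
eef_pos: [526.5, -82.9, 103.6]
tcp_rot: [3.141, -0.0, 0.2]
contact_force: [0.1, -0.9, 3.6]
opening: 0.17
grasp_force: 58.8
```

```bash
python3 -c "
from h import *
plan(526.1,-82.7,102.8,.2)"
```

```text
t 20.38 pos [526.5 -82.9 103.6] rot [ 3.141 -0.     0.2  ] ROW [0.0003, -0.0, -0.0002, -0.0003, -0.0003, 0.0008] q6 1.21 F [ 0.1 -0.9  3.6]
```

{"api": "move_arm", "payload": {"motion": [[0,0,0,0,0,0.001,0.005],[0,0,0,0,0,0.0018,0.005],[0,0,0,0,0,0.0018,0.005],[0,0,0,0,0,0.0018,0.005]]}}

```text
clock: 20.88
eef_pos: [527.1, -82.9, 102.8]
tcp_rot: [3.141, -0.001, 0.2]
contact_force: [-2.3, 1.1, 16.6]
opening: 0.167
grasp_force: 60.5
```

{"api": "move_arm", "payload": {"motion": [[0,0,0,-0.0005,0,0,0.005],[0,0,0,-0.0005,0,0,0.005],[0,0,0,-0.0005,0,0,0.005],[0,0,0,-0.0005,0,0,0.005],[0,0,0,-0.0005,0,0,0.005],[0,0,0,-0.0005,0,0,0.005]]}}

```text
clock: 21.62
eef_pos: [526.7, -82.9, 102.8]
tcp_rot: [3.141, -0.002, 0.2]
contact_force: [-1.2, 1.3, 16.3]
opening: 0.167
grasp_force: 60.4
```

```bash
python3 -c "
from h import *
snap('top','tZ');rect('tZ',425,455,205,262,45,75)
snap('side','sZ');a=load('sZ')[0][130:330,220:480]
cv2.imwrite('pics/c6.png',cv2.resize(a,None,fx=3,fy=3,interpolation=cv2.INTER_CUBIC)[:,:,::-1])
plan(526.1,-82.7,102.8,.2)"
```

```text
tZ 315 z [50.8 59.2 62.9] c [ 471.5 -306.4] sz [21.6 96. ] 87.75
t 21.73 pos [526.8 -82.9 102.9] rot [ 3.141e+00 -2.000e-03  2.000e-01] ROW [0.0006, -0.0016, -0.0003, -0.0006, -0.0004, 0.0001] q6 1.21 F [-0.8  0.8 15.9]
```

View pics/c6.png

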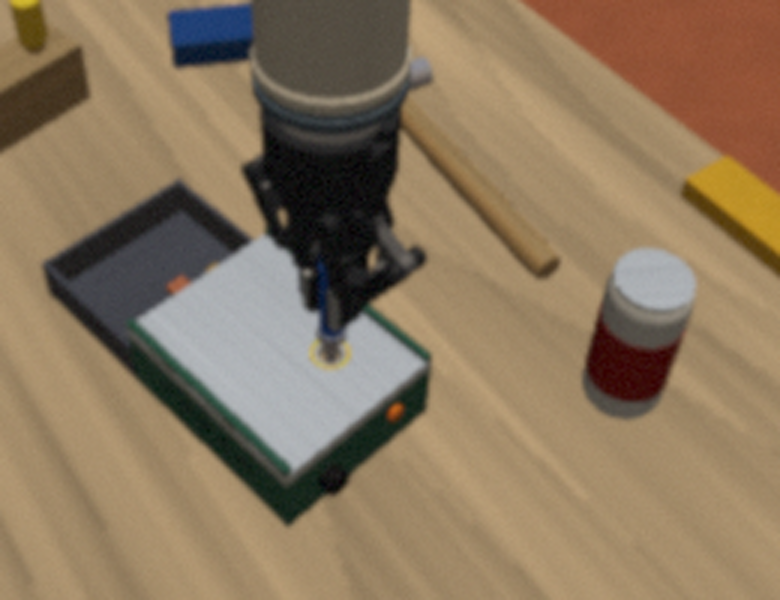

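The pin stands upright in the yellow ring at (330,352), with a steady 16 N showing the button is on its stop. The scraper is still standing and the bystanders are untouched.

```bash
python3 -c "
from rig import order
print(order.sign_off())"
```

```text
the job is handed in; nothing more can be done
None
```

I handed the job in at about 22 s: the three chips are in the tray, the scraper is standing released on the bench, and the gripped punch is holding the reset button down with about 16 N; the hand-in did not report a verdict.

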